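# Clip the garage opener into its cradle and tug-test it

## Robot

A 6-joint arm with a two-finger parallel gripper is mounted at the origin on the work surface. World frame = base frame: x ahead of the robot, y to its left, z up, the work surface at z = 0. Lengths are in m, angles in rad, forces in N, time in s.
With the tool pointing down it reaches from about 0.35 to 0.775 m from the base axis. Payload 7.3 kg.
Tool frame: the origin (TCP) lies at the very end of the fingers, on their centre line; the grasp point (between the pads) lies 19 mm behind it (grasp_offset is the distance from the TCP to the grasp point, in m); z points along the fingers, y is the line along which they close (so a half turn about z gives the same grasp; the last joint's range is limited). The gripper opens to 92 mm and grips with 3 to 60 N. Pads are 19 mm wide; open, the fingers measure 130 mm over their backs; the gripper's body (75 mm by 190 mm) begins 47 mm behind the grasp point.
Start: joints at [1.153, 0.342, 1.524, -0, 1.275, -0.146], TCP at [0.141, 0.506, 0.227] pointing down, gripper open.
Joint ranges: [-2.53, 2.53], [-0.77, 2.02], [0.04, 2.7], [-1, 4.14], [0.28, 2.66], [-3.11, 3.11]. Speed limits (rad/s): [2.57, 2.57, 3.14, 3.14, 3.14, 3.14].

## Interface

Orientations are given as a unit quaternion [x, y, z, w].
In Python, from plant import * gives the robot as it stands.
- The arm moves only by the shell command python3 -m handwheel 'ROWS' [FORCE]. ROWS is JSON, one flat list of numbers, 7 for each row, row after row: the turn, a rotation vector about the world's x, y, z in rad, then the shift along the world's x, y, z in m, then the gripper command: -1 is fully open, 1 is shut, values between are in proportion. A call has 1 to 12 rows; each row is the pose to reach, as a shift and turn from the pose commanded when the call began; what a row does not reach only later rows make up. A row lasts 1/10 s, in which the tool goes at most 50 mm and 8.59 degrees, less where a joint would pass 70% of its speed; a pose out of reach is approached as far as the arm can. A call with a gripper value outside its range is refused whole. The fingers move at their own pace and stop on an object; FORCE is the grip in N (left out, the last holds). Time passes only in rows, so rows that repeat a pose let the fingers close. It gives the time, the measured TCP pose, the force, the opening and the grip force at its end, in the units of the state.
- read_state(): the state, without advancing time (a new reading comes with each control period).
- snapshot(name): name is "scene" or "side" or "wrist"; returns the picture (384x512x3 uint8, red, green, blue); there is no depth.
- calibration(name): a dict with "K" (3x3 intrinsics, pixels), "camera_from_world" (4x4, takes a point from world to camera coordinates); the wrist camera has in their place "hand_eye" (4x4, takes a point from camera to tool coordinates, whose origin is the TCP and whose axes are the flange's). Camera axes: x right, y down, z forward; pixel columns grow to the right and rows downward; lengths in m; the calibration is good to about 2 mm. A picture is of the moment at which its call begins: read the wrist's pose just before it. calibration takes no time and is no camera call.
- sign_off(): hands the job in; it is judged then, once.
The state is a dict: "t": time; "qpos": joint angles; "qd": joint speeds; "joint_torque": joint torques, N m; "eef_pos": TCP position; "tool_rot": TCP orientation; "wrist_force": force on the tool from outside, world axes, zero at the start; "ft_torque": the same for the moment, N m; "opening": finger opening in m; "gripper_force": force on a finger pad.
Only numpy, scipy, OpenCV 4.12 (cv2) and the standard library are available. Lean on these libraries where they do the work, as an engineer would, in place of code of your own. Each camera call takes 0.05 s, during which the arm holds its last target. There are 200 camera calls.

## Task

The black garage opener goes into the sloping spring-catch cradle, but a pocket torch is lying in it: first put the torch in the clear box with the open lid. Then press the opener, button side out, into the cradle until both catches have snapped over its ends, and tug it firmly straight away from the cradle to make sure that it is held; if it lifts free, seat it again, press harder and tug again. Leave it clipped in, let go, and do not shift or tip the cup, the charging puck or the glasses case.

Things in the scene. Friction and masses are not known exactly. Their poses are not given: they have to be found in the camera images.
- opener: Garage opener, black plastic, 90 g, lying flat, grey button up. Origin: centre of its underside. x along its length, y across its width, z out of the button face. Foot flange 96 x 44 mm, z 0 to 6 mm; above it the body, 80 (x) x 44 (y) mm, up to z = 26 mm, so the flange stands out as an 8 mm lip at each x end for the catches. Either end may point up the slope. Grip it across its 44 mm width.
- opener_face (a point): Centre of the opener's button face, 26 mm above its underside (the button is 1.5 mm higher).
- cradle: Sloping seat of the dark steel cradle stand (fixed). Origin: centre of the seat surface, 75 mm above the shelf. z square to the seat, outward, 35 degrees from vertical towards the robot; x up the slope, y across. Seat 112 (x) x 36 (y) x 8 mm, narrower than the opener: fingers can pass beside it; below it a 26 mm post and a 130 x 75 x 8 mm base. Clipped in, the opener's origin and axes match (x either way).
- hook_top (a point): Tip of the hook of the upper catch, on its underside: 43.5 mm from the seat's centre, 8 mm above the seat. The grey sprung catch is 24 mm wide; its stem face stands at 50.5 mm (2.5 mm end play for the opener each way). From the tip (10.5 mm above the seat) a lead-in ramp rises outward to 53.5 mm at 27 mm. Clipped in, the opener has 2 mm of free lift, then the hooks hold it against 25 N and more.
- hook_low (a point): The same point of the lower catch, at x = -43.5 mm on the seat. Nothing guides the opener in y. An opener held more than about 2 mm off-centre along x can wedge or keep a catch pushed out; let go of for a moment, it settles between the catches.
- proud (a point): 18 mm above the seat's centre along z: where the underside of an opener merely laid in rests, on the ramps, not held. From there it must be pressed along -z, square, right down to the seat; the press needed varies (about 8 to 20 N). A tug of 8 to 10 N straight along +z tells whether it is held.
- catch_top (a joint): Outward travel in m of the catch at the upper (+x) end of the cradle, 0 = sprung home, 4.5 mm is needed to let the lip pass, stop at 8 mm.
- catch_low (a joint): The same for the catch at the lower (-x) end.
- torch: Pocket torch, plain aluminium cylinder 24 mm in diameter and 62 mm long, 60 g, lying across the cradle's seat against the lower catch. Origin: its centre; its y axis runs along its length. Its ends stand out 13 mm beyond the seat on both sides, free to be gripped end to end (62 mm).
- keybox: Clear acrylic box, fixed to the shelf, open on top: outside 100 (x) x 150 (y) x 45 mm high, walls and floor 4 mm. Origin: centre of its underside, z up. Its clear lid stands open at its +x rim, leaning 30 to 42 degrees back from vertical (away from the box), its top about 130 mm high.
- cup: White ceramic cup, 72 mm across, 85 mm high, origin at the centre of its underside. Bystander.
- puck: Olive silicone charging puck, 92 mm across, 12 mm high, origin at the centre of its underside. Bystander.
- case: Brown glasses case, 58 (x) x 150 (y) x 42 mm high, origin at the centre of its underside. Bystander.
Mind the look-alikes: they are no part of the job. There is more than one size of the torch; the job needs the largest.

How it is judged:
By the outcome, as a careful person would: the job done as asked, in the order asked, and still so for the second after the job is handed in, with the robot touching nothing.
It also fails if it takes over 70 s, if anything falls off the work surface, if the arm or the gripper's body presses on something with over 40 N, if the wrist force passes 120 N, or if a joint passes its speed limit or range.

## Working session

There is one attempt and no reset: what is moved stays moved. The work goes in short steps, Python scripts to look and compute and a shell command to move; the robot and the scene stay as the last step left them, time stands still between calls to the robot, and variables do not carry over. Pictures are saved under pics/ and viewed, at most 10 in all, crops included, and the job is handed in when it is done.

```bash
ls; mkdir -p pics; python3 - <<'E'
from plant import *
import cv2,numpy as np
a=snapshot("scene");b=snapshot("side")
cv2.imwrite("pics/scene.png",a[...,::-1]);cv2.imwrite("pics/side.png",b[...,::-1])
for n in("scene","side"):
    c=calibration(n);T=np.array(c["camera_from_world"]);print(n,np.round(c["K"],1).tolist(),np.round(T,3).tolist(),"cam",np.round(-T[:3,:3].T@T[:3,3],3))
c=calibration("wrist");print(c)
print(read_state())
E
```

```text
pics
scene [[368.3, 0.0, 258.8], [0.0, 368.3, 189.5], [0.0, 0.0, 1.0]] [[-0.687, 0.726, -0.017, 0.416], [0.594, 0.548, -0.589, -0.301], [-0.419, -0.414, -0.808, 1.157], [0.0, 0.0, 0.0, 1.0]] cam [0.949 0.342 0.765]
side [[442.5, 0.0, 257.5], [0.0, 442.5, 189.6], [0.0, 0.0, 1.0]] [[0.901, -0.434, -0.001, -0.53], [-0.281, -0.581, -0.764, 0.209], [0.331, 0.689, -0.645, 1.129], [0.0, 0.0, 0.0, 1.0]] cam [ 0.162 -0.887  0.887]
{'K': array([[292.23112208,   0.        , 257.15543428],
       [  0.        , 292.23112208, 194.50694057],
       [  0.        ,   0.        ,   1.        ]]), 'hand_eye': array([[ 3.27779183e-04, -9.61928388e-01, -2.73301426e-01,
         7.37307178e-02],
       [ 9.99999263e-01, -4.10006473e-06,  1.21376209e-03,
         2.53776399e-04],
       [-1.16867276e-03, -2.73301623e-01,  9.61927678e-01,
        -1.57968289e-01],
       [ 0.00000000e+00,  0.00000000e+00,  0.00000000e+00,
         1.00000000e+00]])}
{'t': 0.1, 'qpos': array([ 1.15298823e+00,  3.42695151e-01,  1.52494490e+00, -1.41556572e-05,
        1.27543829e+00, -1.45995425e-01]), 'qd': array([-0.00069135, -0.00079553, -0.00162299,  0.0001801 , -0.00100459,
       -0.00073097]), 'joint_torque': array([ 1.04322946e-03, -4.32001054e+01, -2.44695783e+01,  7.18528870e-02,
        5.25292335e-02, -9.57681959e-05]), 'eef_pos': array([0.14077269, 0.50537303, 0.22608446]), 'tool_rot': array([ 1.35486263e-01,  9.90778946e-01, -7.15404781e-04, -2.00143566e-04]), 'wrist_force': array([-0.59311171,  0.08483899,  0.08086606]), 'ft_torque': array([ 0.00455851, -0.0231448 , -0.00247749]), 'gripper_force': 0.0, 'opening': 0.09186367125091215}
```

View pics/scene.png

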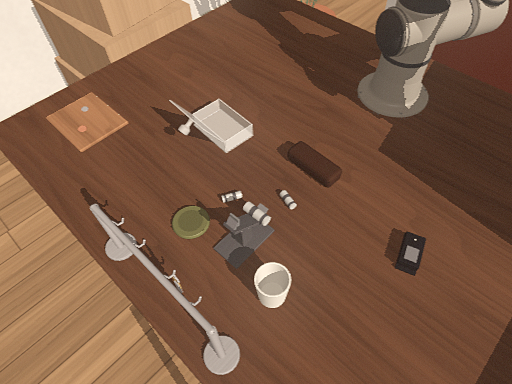

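View pics/side.png

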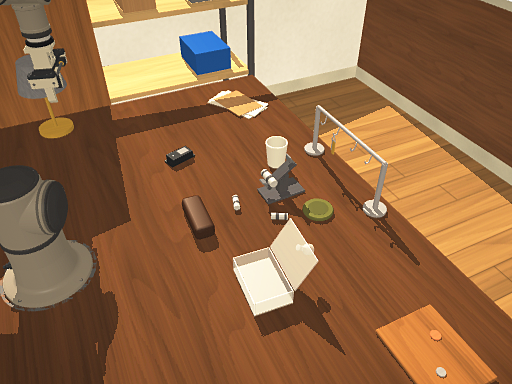

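The scene view shows the cradle at about (247,232) with the large torch on it at (257,213). The small torches are at (231,196) and (288,200). The opener is at (410,253), box (225,125), case (315,164), puck (191,222) and cup (272,285). The side view agrees: cradle (280,185), opener (180,156), box (265,280). Next I'll zoom in on both for pixel picks.

```bash
cat > h.py <<'E'
from plant import *
import cv2,numpy as np
from scipy.spatial.transform import Rotation as R
def cam(n,st=None):
    c=calibration(n);K=np.array(c["K"])
    if n=="wrist":
        st=st or read_state();W=np.eye(4);W[:3,:3]=R.from_quat(st["tool_rot"]).as_matrix();W[:3,3]=st["eef_pos"]
        return K,np.linalg.inv(W@np.array(c["hand_eye"]))
    return K,np.array(c["camera_from_world"])
def ray(C,uv):
    K,T=C;d=T[:3,:3].T@np.linalg.solve(K,[uv[0],uv[1],1.]);return -T[:3,:3].T@T[:3,3],d/np.linalg.norm(d)
def plane(C,uv,z):
    o,d=ray(C,uv);return o+d*(z-o[2])/d[2]
def tri(C1,u1,C2,u2):
    P=cv2.triangulatePoints(C1[0]@C1[1][:3],C2[0]@C2[1][:3],np.float64(u1).reshape(2,1),np.float64(u2).reshape(2,1))[:,0]
    return P[:3]/P[3]
def proj(C,p):
    q=C[1]@np.r_[p,1];q=C[0]@q[:3];return q[:2]/q[2]
E
python3 - <<'E'
import cv2,numpy as np
a=cv2.imread("pics/scene.png");b=cv2.imread("pics/side.png")
def crop(im,x,y,w,h,s):return cv2.resize(im[y:y+h,x:x+w],None,fx=s,fy=s,interpolation=cv2.INTER_CUBIC)
A=crop(a,190,180,100,100,4);B=crop(b,245,150,100,75,4)
C=crop(a,390,225,50,50,4);D=crop(a,165,90,100,75,4)
o=np.zeros((600,800,3),np.uint8);o[:400,:400]=A;o[:300,400:]=B;o[400:,:200]=C;o[300:,400:]=D
cv2.imwrite("pics/comp.png",o)
E
```

```text
(no output)
```

View pics/comp.png

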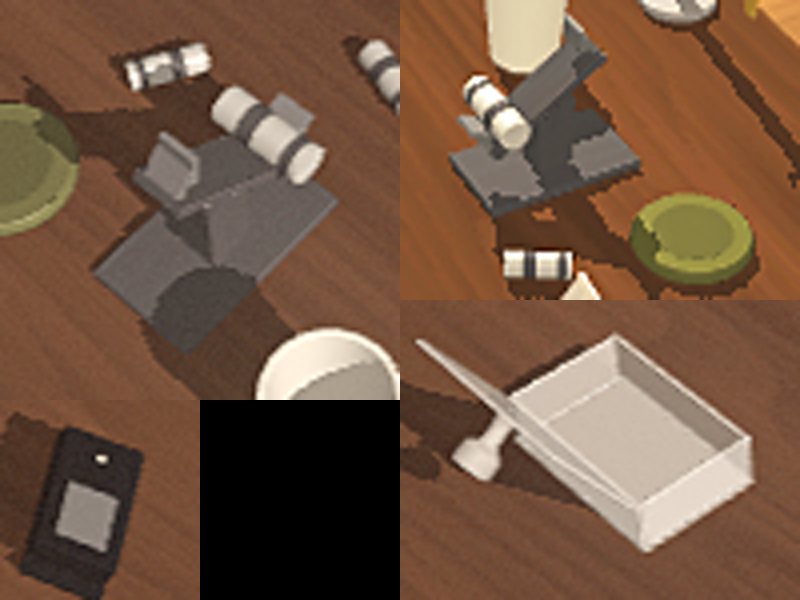

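The crop shows the base corners in the scene at (274,230.5), (214,248) and (237,268), and in the side view at (269,204), (305,190.5) and (257.5,189.5). The torch ends are at (266,221)/(247,207) in the scene and (273,184)/(264,171) in the side view. The upper catch is on the far, lower-left side of the scene image.

```bash
python3 - <<'E'
from h import *
np.set_printoptions(precision=4,suppress=True)
S=cam("scene");D=cam("side")
sc=lambda x,y:(190+x/4-.4,180+y/4-.4); sd=lambda x,y:(245+(x-400)/4-.4,150+y/4-.4)
bx=lambda x,y:(165+(x-400)/4-.4,90+(y-300)/4-.4); op=lambda x,y:(390+x/4-.4,225+(y-400)/4-.4)
r,l,b=[plane(S,sc(*p),.008) for p in((337,202),(95,272),(187,345))]
print("base scene r,l,b",r,l,b,"len",np.linalg.norm(r-b),np.linalg.norm(l-b),"mid",(r+l)/2)
n,rr,ll=[plane(D,sd(*p),.008) for p in((495,208),(640,158),(450,156))]
print("base side n,r,l",n,rr,ll,np.linalg.norm(n-rr),np.linalg.norm(n-ll),"mid",(rr+ll)/2)
t1=tri(S,sc(308,162),D,sd(480,88)); t2=tri(S,sc(228,107),D,sd(513,135))
print("torch pair A",t1,t2,np.linalg.norm(t1-t2),(t1+t2)/2)
print("opener face",[plane(S,op(*p),.026) for p in((70,430),(142,455),(105,570),(27,545))])
print("box rim z45",[plane(S,bx(*p),.045) for p in((615,337),(750,438),(640,505),(507,405))],"lid",tri(S,bx(418,342),D,(292,222)))
import numpy as np
for nm,C,im in(("scene",S,"pics/scene.png"),):
    h=cv2.cvtColor(cv2.imread(im),cv2.COLOR_BGR2HSV)
print("cup rim",plane(S,(272.5,277),.085),"puck",plane(S,(191,221.5),.012),"case",[plane(S,p,.03) for p in((293,146),(337,178))])
E
```

```text
base scene r,l,b [0.6191 0.0611 0.008 ] [ 0.7471 -0.0095  0.008 ] [0.7427 0.061  0.008 ] len 0.12362383865090588 0.0706343229982372 mid [0.6831 0.0258 0.008 ]
base side n,r,l [ 0.6192 -0.0119  0.008 ] [ 0.746  -0.0089  0.008 ] [0.6151 0.057  0.008 ] 0.12685413792360878 0.06909151817608786 mid [0.6805 0.0241 0.008 ]
torch pair A [0.6384 0.0545 0.0685] [ 0.6386 -0.0036  0.0651] 0.058266478270709146 [0.6385 0.0255 0.0668]
opener face [array([0.425 , 0.2931, 0.026 ]), array([0.412 , 0.3307, 0.026 ]), array([0.4881, 0.3506, 0.026 ]), array([0.5036, 0.3127, 0.026 ])]
box rim z45 [array([ 0.4168, -0.3427,  0.045 ]), array([ 0.4257, -0.1953,  0.045 ]), array([ 0.5214, -0.2054,  0.045 ]), array([ 0.5183, -0.3461,  0.045 ])] lid [ 0.5691 -0.2814  0.181 ]
cup rim [0.7321 0.1578 0.085 ] puck [ 0.7378 -0.098   0.012 ] case [array([ 0.4007, -0.0667,  0.03  ]), array([0.4093, 0.0852, 0.03  ])]
```

```bash
python3 -m handwheel '[0,0,0.27,0.5,-0.48,0.0,-1, 0,0,0.27,0.5,-0.48,0.0,-1, 0,0,0.27,0.5,-0.48,0.0,-1, 0,0,0.27,0.5,-0.48,0.0,-1, 0,0,0.27,0.5,-0.48,0.0,-1, 0,0,0.27,0.5,-0.48,0.0,-1, 0,0,0.27,0.5,-0.48,0.0,-1, 0,0,0.27,0.5,-0.48,0.0,-1, 0,0,0.27,0.5,-0.48,0.0,-1, 0,0,0.27,0.5,-0.48,0.0,-1, 0,0,0.27,0.5,-0.48,0.0,-1, 0,0,0.27,0.5,-0.48,0.0,-1]' 40
```

```text
t: 1.3
eef_pos: [0.5691, 0.094, 0.2264]
tool_rot: [0.001, 1.0, 0.0, -0.0]
wrist_force: [0.8, 0.2, 1.1]
opening: 0.0922
gripper_force: 0.0
```

```bash
python3 -m handwheel '[0,0,0,0.07,-0.07,0,-1, 0,0,0,0.07,-0.07,0,-1, 0,0,0,0.07,-0.07,0,-1, 0,0,0,0.07,-0.07,0,-1, 0,0,0,0.07,-0.07,0,-1]'
python3 - <<'E'
from h import *
st=read_state();a=snapshot("wrist");np.save("w1.npy",a);import pickle;pickle.dump(st,open("w1.pkl","wb"))
print(st["eef_pos"],st["tool_rot"])
o=cv2.resize(a,None,fx=1.5,fy=1.5,interpolation=cv2.INTER_CUBIC);cv2.imwrite("pics/w1.png",o[...,::-1])
E
```

```text
t: 1.8
eef_pos: [0.6374, 0.0265, 0.2264]
tool_rot: [0.001, 1.0, 0.0, -0.001]
wrist_force: [-0.9, 0.3, 0.9]
opening: 0.0916
gripper_force: 0.0
[0.63740081 0.02650942 0.22638919] [ 6.05355222e-04  9.99999592e-01  2.71006318e-04 -6.13926017e-04]
```

View pics/w1.png

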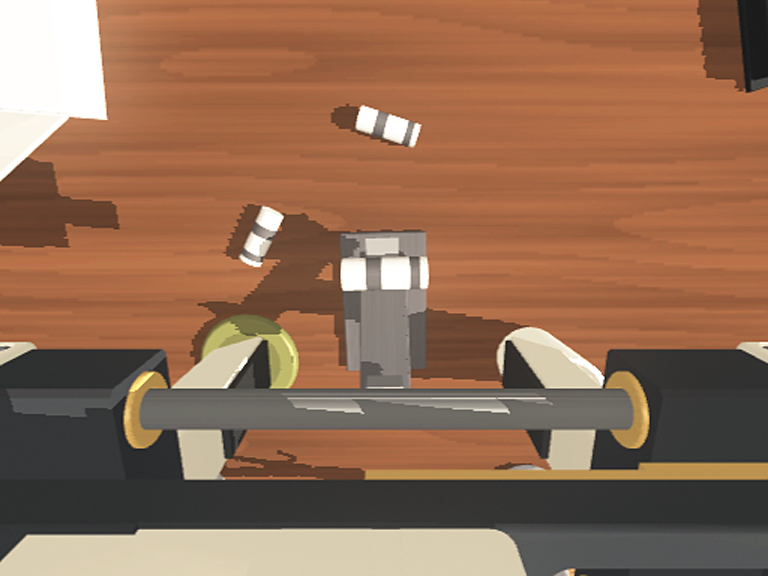

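The wrist view shows the torch square across the seat, from (341,272) to (429,272) in the 1.5x image. The base's front edge is at row 233, the seat is nearly symmetric about column 385, and the yaw is about 0.

```bash
python3 - <<'E'
from h import *;import pickle
np.set_printoptions(precision=4,suppress=True)
C=cam("wrist",pickle.load(open("w1.pkl","rb")));p=lambda x,y,z:plane(C,(x/1.5-.2,y/1.5-.2),z)
print("torch ends",p(341,273,.067),p(429,273,.067),"rows",p(385,256,.067),p(385,290,.067))
print("base front",p(341,233,.008),p(427,233,.008), "mid-left/right",p(346,370,.008),p(425,370,.008))
g=np.load("w1.npy");S=cam("scene");D=cam("side")
cr=np.array([.683,.0258,.075]);s,c=np.sin(np.radians(35)),np.cos(np.radians(35))
for n,v in(("seat upper end",(.056,0)),("top catch crest",(.0535,.027)),("low crest",(-.0535,.027))):
    q=cr+np.array([c*v[0]-s*v[1],0,s*v[0]+c*v[1]]);print(n,q,proj(S,q),proj(D,q),proj(C,q)*1.5)
E
```

```text
torch ends [ 0.639  -0.0062  0.067 ] [0.6391 0.0592 0.067 ] rows [0.6262 0.0265 0.067 ] [0.6522 0.0265 0.067 ]
base front [ 0.6177 -0.0113  0.008 ] [0.6178 0.0626 0.008 ] mid-left/right [ 0.7466 -0.0104  0.008 ] [0.7467 0.0639 0.008 ]
seat upper end [0.7289 0.0258 0.1071] [225.9312 229.9618] [295.9952 158.5352] [383.9073 408.6684]
top catch crest [0.7113 0.0258 0.1278] [231.3016 219.3057] [291.1807 154.3721] [383.781  401.5609]
low crest [0.6237 0.0258 0.0664] [261.2779 209.1664] [264.2677 178.7907] [383.7452 252.1235]
```

```bash
python3 -m handwheel '[0,0,0,0.0015,0,-0.05,-1, 0,0,0,0.0015,0,-0.10,-1, 0,0,0,0.0015,0,-0.14,-1, 0,0,0,0.0015,0,-0.165,-1, 0,0,0,0.0015,0,-0.178,-1, 0,0,0,0.0015,0,-0.178,-1, 0,0,0,0.0015,0,-0.178,1, 0,0,0,0.0015,0,-0.178,1, 0,0,0,0.0015,0,-0.178,1, 0,0,0,0.0015,0,-0.178,1, 0,0,0,0.0015,0,-0.178,1, 0,0,0,0.0015,0,-0.178,1]' 25
```

```text
t: 3.05
eef_pos: [0.64, 0.0257, 0.0496]
tool_rot: [0.001, 1.0, -0.0, 0.001]
wrist_force: [-0.6, -0.3, 5.4]
opening: 0.0619
gripper_force: 24.9
```

```bash
python3 -m handwheel '[0,0,0,0,0,0.03,1, 0,0,0,0,0,0.08,1, 0,0,0,0,0,0.13,1, 0,0,0,-0.03,-0.04,0.13,1, 0,0,0,-0.06,-0.08,0.13,1, 0,0,0,-0.09,-0.12,0.13,1, 0,0,0,-0.12,-0.16,0.13,1, 0,0,0,-0.15,-0.20,0.13,1, 0,0,0,-0.177,-0.24,0.13,1, 0,0,0,-0.177,-0.28,0.13,1, 0,0,0,-0.177,-0.298,0.13,1, 0,0,0,-0.177,-0.298,0.13,1]'
python3 - <<'E'
from h import *
st=read_state();a=snapshot("wrist");import pickle;pickle.dump(st,open("w2.pkl","wb"))
o=cv2.resize(a,None,fx=1.5,fy=1.5,interpolation=cv2.INTER_CUBIC);cv2.imwrite("pics/w2.png",o[...,::-1])
E
```

```text
t: 4.25
eef_pos: [0.4624, -0.2743, 0.1784]
tool_rot: [0.003, 1.0, -0.0, 0.0]
wrist_force: [-0.5, 1.0, -0.6]
opening: 0.0621
gripper_force: 24.9
```

View pics/w2.png

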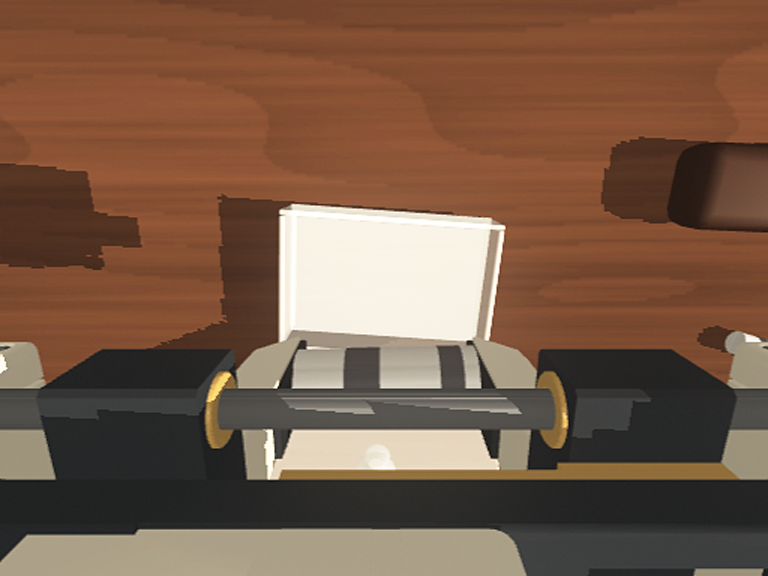

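The torch is held. The near rim corners are at (280,207) and (503,226), so the box has a slight yaw. I'll check those against the fingers.

```bash
python3 - <<'E'
from h import *;import pickle
C=cam("wrist",pickle.load(open("w2.pkl","rb")))
a,b=[plane(C,(x/1.5-.2,y/1.5-.2),.045) for x,y in((280,207),(503,226))]
d=(b-a);L=np.linalg.norm(d);d/=L;n=np.array([d[1],-d[0],0]);print(a,b,L,np.degrees(np.arctan2(-d[0],d[1])),"centre",(a+b)/2+.05*n)
E
```

```text
[ 0.41342938 -0.34292278  0.045     ] [ 0.42653902 -0.19602358  0.045     ] 0.14748301223082086 -5.099703394183983 centre [ 0.46978628 -0.27391764  0.045     ]
```

```bash
python3 -m handwheel '[0,0,-0.085,0.001,0,-0.05,1, 0,0,-0.085,0.001,0,-0.10,1, 0,0,-0.085,0.001,0,-0.14,1, 0,0,-0.085,0.001,0,-0.16,1, 0,0,-0.085,0.001,0,-0.168,1, 0,0,-0.085,0.001,0,-0.168,1, 0,0,-0.085,0.001,0,-0.168,-0.5, 0,0,-0.085,0.001,0,-0.168,-0.5, 0,0,-0.085,0.001,0,-0.168,-0.5, 0,0,-0.085,0.001,0,-0.12,-0.5, 0,0,-0.085,0.001,0,-0.07,-0.5, 0,0,-0.085,0.001,0,0.0,-0.5]'
python3 - <<'E'
from h import *
a=snapshot("side")[190:330,200:350];b=snapshot("scene")[90:170,150:270]
o=np.zeros((420,800,3),np.uint8);o[:,:450]=cv2.resize(a,(450,420));o[:233,450:]=cv2.resize(b,(350,233));cv2.imwrite("pics/c3.png",o[...,::-1])
E
```

```text
t: 5.5
eef_pos: [0.4633, -0.2721, 0.161]
tool_rot: [0.044, 0.999, -0.0, 0.0]
wrist_force: [1.0, -0.8, -0.2]
opening: 0.0691
gripper_force: 0.0
```

View pics/c3.png

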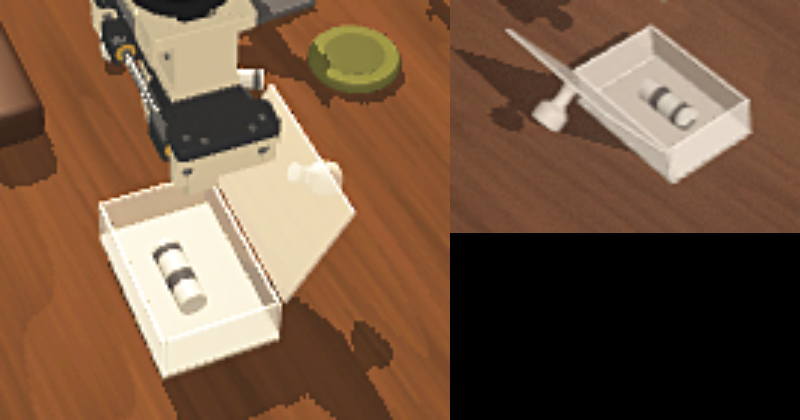

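The torch lies in the box. Next I'll take a look at the bare cradle on the way to the opener.

```bash
python3 -m handwheel '[0,0,0.088,0.03,0.04,0.03,-1, 0,0,0.088,0.06,0.08,0.06,-1, 0,0,0.088,0.09,0.12,0.07,-1, 0,0,0.088,0.10,0.16,0.07,-1, 0,0,0.088,0.11,0.20,0.07,-1, 0,0,0.088,0.12,0.24,0.07,-1, 0,0,0.088,0.127,0.28,0.07,-1, 0,0,0.088,0.127,0.298,0.07,-1, 0,0,0.088,0.127,0.298,0.07,-1, 0,0,0.088,0.127,0.298,0.07,-1, 0,0,0.088,0.127,0.298,0.07,-1]'
python3 - <<'E'
from h import *
st=read_state();a=snapshot("wrist");import pickle;pickle.dump(st,open("w4.pkl","wb"));print(st["eef_pos"])
s=snapshot("scene")[205:255,205:285];d=snapshot("side")[145:205,245:325]
o=np.zeros((600,800,3),np.uint8);o[:400,:400]=cv2.resize(a[150:250,207:307],(400,400),interpolation=cv2.INTER_CUBIC);o[:250,400:]=cv2.resize(s,(400,250),interpolation=cv2.INTER_CUBIC);o[300:,400:]=cv2.resize(d,(400,300),interpolation=cv2.INTER_CUBIC);cv2.imwrite("pics/c4.png",o[...,::-1])
E
```

```text
t: 6.7
eef_pos: [0.5906, 0.0245, 0.2289]
tool_rot: [0.0, 1.0, -0.0, 0.0]
wrist_force: [0.9, -0.5, -0.3]
opening: 0.0917
gripper_force: 0.0
[0.59056614 0.02451682 0.22885513]
```

View pics/c4.png

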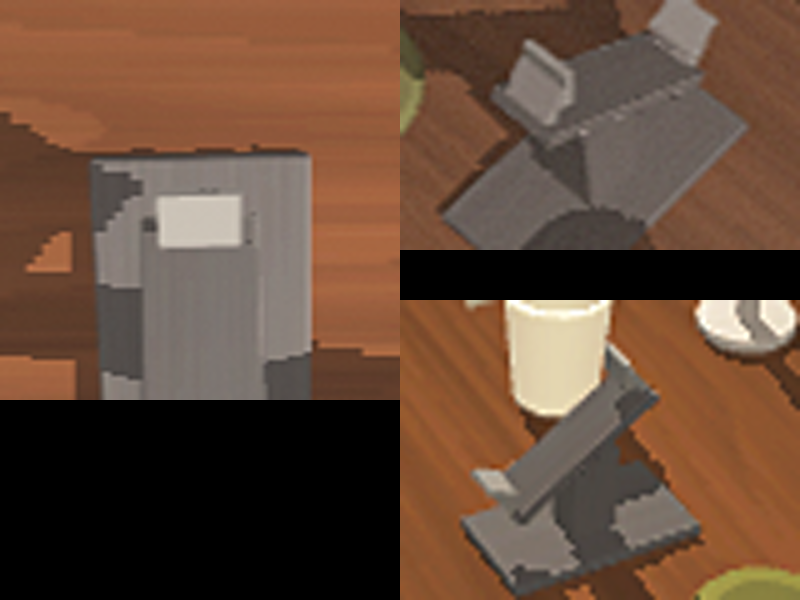

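The cradle is bare. In the crop, the lower catch's ramp spans columns 158–242 and rows 195–248, and the seat edges are at columns 143 and 262. I'll compare those with the predicted seat frame.

```bash
python3 - <<'E'
from h import *;import pickle
np.set_printoptions(precision=1,suppress=True)
W=cam("wrist",pickle.load(open("w4.pkl","rb")));S=cam("scene");D=cam("side")
w=lambda q:(proj(W,q)-[207,150]+.4)*4
s=lambda q:(proj(S,q)-[205,205]+.4)*5+[400,0]
d=lambda q:(proj(D,q)-[245,145]+.4)*5+[400,300]
Rt=R.from_euler("y",-35,degrees=True).as_matrix()
for C in((.672,.0262,.075),(.682,.0262,.075)):
  f=lambda *v:np.array(C)+Rt@np.array(v)/1000
  print(C)
  for n,v in(("low crest L",(-53.5,-12,27)),("low tip R",(-43.5,12,10.5)),("seat low L/R",(-43,-18,0)),("",(-43,18,0)),("seat mid L",(-10,-18,0)),("seat mid R",(-10,18,0)),("seat up near(+y)",(56,18,0)),("seat up far",(56,-18,0)),("seat low near",(-56,18,0)),("seat low far",(-56,-18,0)),("top crest +y",(53.5,12,27)),("top crest -y",(53.5,-12,27)),("low crest +y",(-53.5,12,27)),("low crest -y",(-53.5,-12,27))):
    q=f(*v);print(n,"W",w(q),"S",s(q),"D",d(q))
E
```

```text
(0.672, 0.0262, 0.075)
low crest L W [164.  195.1] S [681.3  -6.5] D [490.3 487.2]
low tip R W [246.3 244.6] S [693.5  57. ] D [499.  466.4]
seat low L/R W [146.7 255.7] S [636.4  37.6] D [531.  502.8]
 W [264.7 255.7] S [693.7  83.4] D [504.  468.7]
seat mid L W [145.  363.5] S [592.8  52.3] D [572.3 465.5]
seat mid R W [266.7 363.5] S [651.2  99.9] D [544.4 432. ]
seat up near(+y) W [271.1 600.7] S [557.3 136.3] D [625.9 358.1]
seat up far W [141.2 600.8] S [496.7  84.8] D [655.5 390.4]
seat low near W [264. 215.] S [709.7  77.2] D [488.1 483.1]
seat low far W [147.3 215. ] S [652.8  32.1] D [514.8 517.5]
top crest +y W [253.4 591.7] S [574.4  74.3] D [606.3 342.5]
top crest -y W [159.7 591.7] S [533.1  40.2] D [626.1 364.1]
low crest +y W [247.9 195.1] S [720.1  23.5] D [472.5 464.2]
low crest -y W [164.  195.1] S [681.3  -6.5] D [490.3 487.2]
(0.682, 0.0262, 0.075)
low crest L W [164.3 228.3] S [666.3   6.9] D [505.6 482.5]
low tip R W [245.9 276.3] S [678.3  71. ] D [513.9 461.9]
seat low L/R W [147.1 286.4] S [621.2  51.2] D [546.  498.2]
 W [264.2 286.4] S [678.5  97.4] D [518.7 464.2]
seat mid L W [145.4 394.3] S [576.9  66.4] D [587.2 461. ]
seat mid R W [266.2 394.3] S [635.3 114.4] D [559.1 427.6]
seat up near(+y) W [270.5 631.6] S [539.7 152.1] D [640.4 353.8]
seat up far W [141.7 631.6] S [479.1 100. ] D [670.2 386. ]
seat low near W [263.5 245.6] S [694.8  91. ] D [502.9 478.5]
seat low far W [147.7 245.6] S [637.9  45.5] D [529.8 512.8]
top crest +y W [252.9 625.2] S [556.7  89.9] D [621.2 338.3]
top crest -y W [160.1 625.2] S [515.5  55.4] D [641.1 359.7]
low crest +y W [247.6 228.3] S [705.1  37.2] D [487.6 459.7]
low crest -y W [164.3 228.3] S [666.3   6.9] D [505.6 482.5]
```

```bash
python3 -m handwheel '[0,0,0.24,-0.01,0.045,0,-1, 0,0,0.24,-0.02,0.09,0,-1, 0,0,0.24,-0.03,0.135,0,-1, 0,0,0.24,-0.045,0.18,0,-1, 0,0,0.24,-0.06,0.22,0,-1, 0,0,0.24,-0.075,0.26,0,-1, 0,0,0.24,-0.09,0.305,0,-1, 0,0,0.24,-0.09,0.305,0,-1, 0,0,0.24,-0.09,0.305,0,-1, 0,0,0.24,-0.09,0.305,0,-1]'
python3 - <<'E'
from h import *
st=read_state();a=snapshot("wrist");import pickle;pickle.dump(st,open("w5.pkl","wb"));print(st["eef_pos"])
o=cv2.resize(a[60:300,100:420],None,fx=2.4,fy=2.4,interpolation=cv2.INTER_CUBIC);cv2.imwrite("pics/w5.png",o[...,::-1])
E
```

```text
t: 7.85
eef_pos: [0.5012, 0.3294, 0.2287]
tool_rot: [-0.12, 0.993, -0.0, -0.0]
wrist_force: [0.1, 0.5, -0.7]
opening: 0.0914
gripper_force: 0.0
[0.50123172 0.3294203  0.22867523]
```

View pics/w5.png

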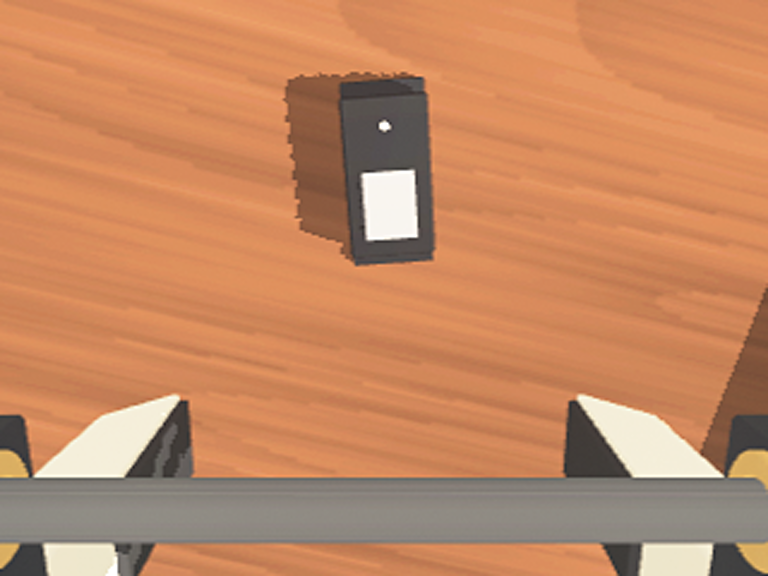

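The opener's face near edge runs (340,97)–(426,93), the flange near edge (340,84)–(424,77) and the far end (355,265)–(433,259). There is a slight residual yaw.

```bash
python3 - <<'E'
from h import *;import pickle
np.set_printoptions(precision=4,suppress=True)
C=cam("wrist",pickle.load(open("w5.pkl","rb")));p=lambda x,y,z:plane(C,(x/2.4+100-.3,y/2.4+60-.3),z)
a,b=p(340,97,.026),p(426,93,.026);l,r=p(350,235,.026),p(433,230,.026)
print("face near",a,b,np.linalg.norm(a-b));
ax=(l-a)+(r-b);ax/=np.linalg.norm(ax);e=(b-a);ang=np.degrees([np.arctan2(ax[1],ax[0]),np.arctan2(-e[0],e[1])]);print("yaw",ang)
print("centre by face near",(a+b)/2+.040*ax)
f,g=p(340,84,.001),p(424,77,.001);print("flange near",f,g,np.linalg.norm(f-g),"centre",(f+g)/2+.048*ax)
f,g=p(355,265,.006),p(433,259,.006);print("flange far",f,g,"centre",(f+g)/2-.048*ax)
print("led..button",p(384,126,.026),p(389,205,.0275))
E
```

```text
face near [0.4217 0.2914 0.026 ] [0.4099 0.3319 0.026 ] 0.04211497462050068
yaw [17.5868 16.2958]
centre by face near [0.454  0.3237 0.026 ]
flange near [0.4149 0.2886 0.001 ] [0.4011 0.3302 0.001 ] 0.043842755213049284 centre [0.4538 0.3239 0.001 ]
flange far [0.5053 0.318  0.006 ] [0.4918 0.3589 0.006 ] centre [0.4528 0.324  0.006 ]
led..button [0.4299 0.3156 0.026 ] [0.4668 0.3274 0.0275]
```

```bash
python3 -m handwheel '[0,0,0.062,-0.0475,-0.0055,-0.04,-1, 0,0,0.062,-0.0475,-0.0055,-0.09,-1, 0,0,0.062,-0.0475,-0.0055,-0.14,-1, 0,0,0.062,-0.0475,-0.0055,-0.18,-1, 0,0,0.062,-0.0475,-0.0055,-0.21,-1, 0,0,0.062,-0.0475,-0.0055,-0.2245,-1, 0,0,0.062,-0.0475,-0.0055,-0.2245,-1, 0,0,0.062,-0.0475,-0.0055,-0.2245,1, 0,0,0.062,-0.0475,-0.0055,-0.2245,1, 0,0,0.062,-0.0475,-0.0055,-0.2245,1, 0,0,0.062,-0.0475,-0.0055,-0.2245,1, 0,0,0.062,-0.0475,-0.0055,-0.2245,1]' 60
```

```text
t: 9.1
eef_pos: [0.4533, 0.3254, 0.0047]
tool_rot: [-0.151, 0.989, 0.0, 0.0]
wrist_force: [-0.1, 0.2, 0.2]
opening: 0.0567
gripper_force: 0.0
```

```bash
python3 -m handwheel '[0,0,0,0,0,0,1, 0,0,0,0,0,0,1, 0,0,0,0,0,0,1, 0,0,0,0,0,0,1, 0,0,0,0,0,0.04,1, 0,0,0,0,0,0.09,1, 0,0,0,0,0,0.14,1, 0,0,0,0,0,0.19,1, 0,0,0,0,0,0.21,1, 0,0,0,0,0,0.21,1]'
python3 - <<'E'
from h import *
st=read_state();print(st["eef_pos"]);a=snapshot("wrist");import pickle;pickle.dump(st,open("w6.pkl","wb"))
o=cv2.resize(a,None,fx=1.5,fy=1.5,interpolation=cv2.INTER_CUBIC);cv2.imwrite("pics/w6.png",o[...,::-1])
E
```

```text
t: 10.1
eef_pos: [0.4545, 0.3261, 0.2177]
tool_rot: [-0.151, 0.989, 0.001, 0.003]
wrist_force: [-0.1, -0.2, -2.0]
opening: 0.0436
gripper_force: 60.0
[0.45446278 0.32614101 0.21771949]
```

View pics/w6.png

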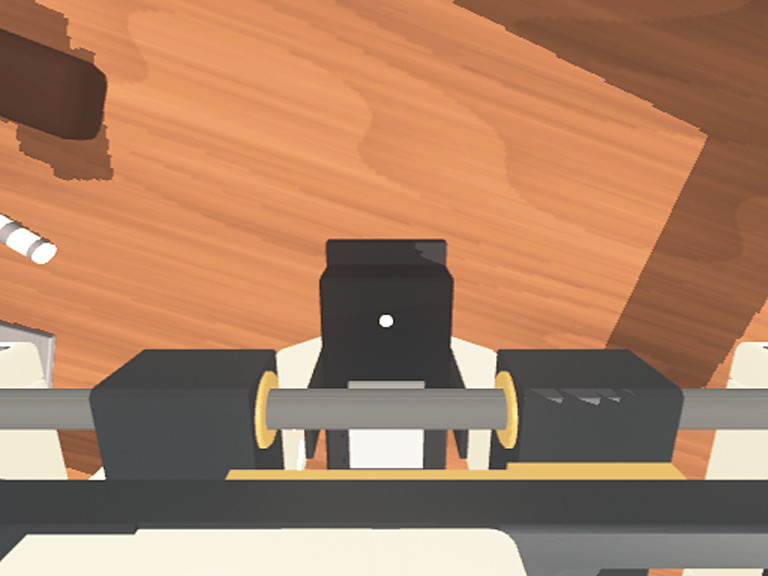

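The opener is held squarely. In the crop the face near edge is around row 270, the flange edge is at row 240 and the LED is at (386,321). I'll compute its offset in the tool frame.

```bash
python3 - <<'E'
from h import *;import pickle
np.set_printoptions(precision=1,suppress=True)
st=pickle.load(open("w6.pkl","rb"));c=calibration("wrist");K=np.array(c["K"]);H=np.array(c["hand_eye"])
def p(x,y,z):
    d=H[:3,:3]@np.linalg.solve(K,[x/1.5-.2,y/1.5-.2,1]);o=H[:3,3];return (o+d*(z-o[2])/d[2])*1000
print("flange corners (top at tool z 4.7-6, bottom 4.7)",p(327,240,.0047),p(447,240,.0047),p(327,240,-.0013))
print("face near row 266-277",p(386,266,-.0213),p(386,277,-.0213),"LED",p(386,321,-.0213))
print(R.from_quat(st["tool_rot"]).as_matrix())
E
```

```text
flange corners (top at tool z 4.7-6, bottom 4.7) [ 47.5 -21.6   4.7] [47.5 23.2  4.7] [ 48.4 -20.8  -1.3]
face near row 266-277 [ 43.3   0.4 -21.3] [ 39.7   0.4 -21.3] LED [ 24.7   0.4 -21.3]
[[-1.  -0.3  0. ]
 [-0.3  1.   0. ]
 [-0.   0.  -1. ]]
```

```bash
python3 -m handwheel '[0,0,-0.1,0.02,-0.04,0.01,1, 0,0,-0.2,0.04,-0.08,0.01,1, 0,0,-0.303,0.06,-0.12,0.01,1, 0,0,-0.303,0.08,-0.16,0.01,1, 0,0,-0.303,0.10,-0.20,0.01,1, 0,0,-0.303,0.115,-0.24,0.01,1, 0,0,-0.303,0.125,-0.28,0.01,1, 0,0,-0.303,0.13,-0.301,0.01,1, 0,0,-0.303,0.13,-0.301,0.01,1, 0,0,-0.303,0.13,-0.301,0.01,1]' 60
python3 -m handwheel '[0,-0.12,0,0.01,0,0,1, 0,-0.24,0,0.02,0,0,1, 0,-0.36,0,0.03,0,0,1, 0,-0.48,0,0.04,0,-0.01,1, 0,-0.611,0,0.04,0,-0.02,1, 0,-0.611,0,0.04,0,-0.04,1, 0,-0.611,0,0.04,0,-0.06,1, 0,-0.611,0,0.04,0,-0.06,1, 0,-0.611,0,0.04,0,-0.06,1]' 60
python3 - <<'E'
from h import *
s=read_state();print(s["eef_pos"],R.from_quat(s["tool_rot"]).as_matrix().round(3))
E
```

```text
t: 11.15
eef_pos: [0.5822, 0.0243, 0.2219]
tool_rot: [0.0, 1.0, 0.001, -0.002]
wrist_force: [0.3, 0.2, -1.0]
opening: 0.0437
gripper_force: 60.0
t: 12.05
eef_pos: [0.6228, 0.0255, 0.1639]
tool_rot: [-0.001, 0.954, 0.0, 0.3]
wrist_force: [0.9, -0.7, -0.2]
opening: 0.0437
gripper_force: 60.0
[0.62280541 0.02549061 0.16392749] [[-0.82  -0.002  0.573]
 [-0.001  1.     0.001]
 [-0.573  0.001 -0.82 ]]
```

```bash
python3 -m handwheel '[0,0,0,0.018,-0.001,-0.0436,1, 0,0,0,0.018,-0.001,-0.0436,1, 0,0,0,0.029,-0.001,-0.059,1, 0,0,0,0.038,-0.001,-0.0723,1, 0,0,0,0.038,-0.001,-0.0723,1, 0,0,0,0.041,-0.001,-0.0764,1, 0,0,0,0.041,-0.001,-0.0764,1, 0,0,0,0.041,-0.001,-0.0764,1]' 60
cat > st.py <<'E'
from h import *
s=read_state();C=np.array([.6725,.025,.075]);Rt=R.from_euler("y",-35,degrees=True).as_matrix()
f=lambda v:np.round(Rt.T@v,2)
print("seat-frame TCP mm",f((s["eef_pos"]-C)*1000),"opener origin h",f((s["eef_pos"]-C)*1000)[2]+4.7,"F",f(s["wrist_force"]),"M",np.round(s["ft_torque"],2),"open",s["opening"],s["t"])
E
python3 st.py
```

```text
t: 12.85
eef_pos: [0.6749, 0.0208, 0.1111]
tool_rot: [-0.002, 0.959, 0.006, 0.282]
wrist_force: [-8.7, 0.7, 8.3]
opening: 0.0436
gripper_force: 60.0
seat-frame TCP mm [22.64 -4.19 28.22] opener origin h 32.92 F [-2.39  0.74 11.84] M [0.1  0.52 0.18] open 0.043643320008446555 12.85
```

The pose is off and there is a contact force, so I'll check the joints and take a look.

```bash
python3 - <<'E'
from h import *
s=read_state();print(s["qpos"].round(3),s["qd"].round(3),s["joint_torque"].round(1),R.from_quat(s["tool_rot"]).as_euler("zyx",degrees=True))
a=snapshot("scene")[150:300,160:320];b=snapshot("side")[60:240,180:360];c=snapshot("wrist")
o=np.zeros((600,800,3),np.uint8);o[:300,:320]=cv2.resize(a,(320,300));o[:480,320:]=cv2.resize(b,(480,480),interpolation=cv2.INTER_CUBIC);o[300:540,:320]=cv2.resize(c,(320,240));cv2.imwrite("pics/c7.png",o[...,::-1])
E
python3 st.py
```

```text
[-0.119  0.505  1.795  0.275  0.284 -1.937] [-0.    -0.003  0.004  0.001 -0.    -0.   ] [ -0.6 -42.5 -21.4   0.3  -3.    0. ] [ 179.48555723   32.78376565 -179.17148127]
seat-frame TCP mm [22.5  -4.18 28.23] opener origin h 32.93 F [-2.81  0.83 11.31] M [0.17 0.56 0.17] open 0.043358701560086886 13.0
```

View pics/c7.png

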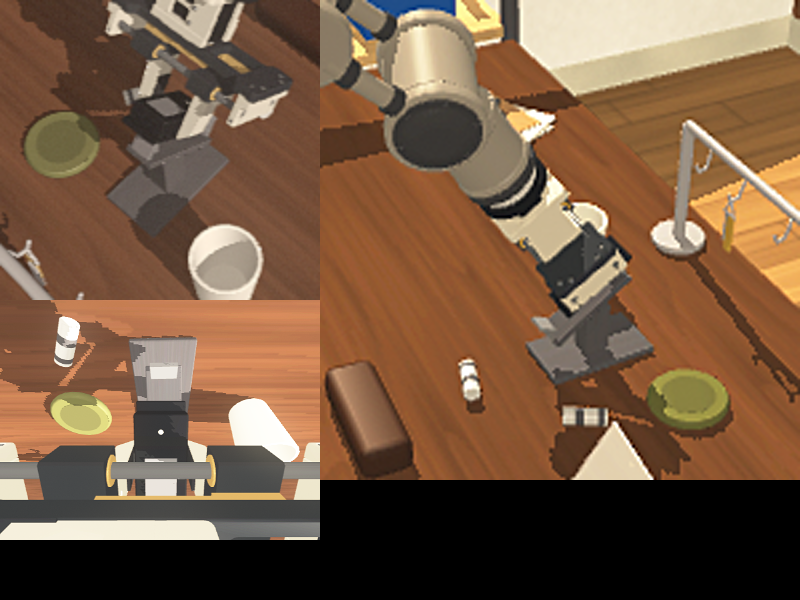

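The side view shows the fingers leaning along the slope and stopped short. Joint 5 is at its 0.28 lower limit, so a full 35° tool tilt is out of reach here. I'll back off, set the opener down and regrip it with the tool pitched about 18° relative to the opener, so the tool needs less tilt at the cradle.

```bash
python3 -m handwheel '[0,0,0,-0.01,0,0.02,1, 0,0,0,-0.03,0,0.05,1, 0,0,0,-0.06,0,0.09,1, 0,0.1,0,-0.08,0,0.12,1, 0,0.2,0,-0.1,0,0.12,1, 0,0.3,0,-0.12,0,0.12,1, 0,0.42,0,-0.14,0,0.12,1, 0,0.54,0,-0.14,0.01,0.12,1, 0,0.611,0,-0.14,0.03,0.12,1, 0,0.611,0,-0.14,0.05,0.12,1, 0,0.611,0,-0.14,0.05,0.12,1, 0,0.611,0,-0.14,0.05,0.12,1]' 60
python3 - <<'E'
from h import *
s=read_state();print(s["eef_pos"],R.from_quat(s["tool_rot"]).as_matrix().round(3),s["qpos"].round(2))
st=s;c=calibration("wrist");K=np.array(c["K"]);H=np.array(c["hand_eye"])
a=snapshot("wrist")
# held opener: dark mask, row/col extents at near side, LED blob
m=cv2.inRange(a,(0,0,0),(75,75,75));m[235:]=0;m[:,:200]=0;m[:,320:]=0
ys,xs=np.nonzero(m);
for r in range(155,215,4):
    q=xs[ys==r];print(r,(q.min(),q.max()) if len(q) else None,end=" ")
w=cv2.inRange(a,(200,200,200),(255,255,255));n,_,stt,cc=cv2.connectedComponentsWithStats(w[195:235,225:290]);print([(stt[i][4],cc[i]+[225,195]) for i in range(1,n) if stt[i][4]<80])
E
```

```text
t: 14.2
eef_pos: [0.5348, 0.0703, 0.2294]
tool_rot: [-0.001, 1.0, 0.005, -0.02]
wrist_force: [0.7, -0.7, 0.3]
opening: 0.0438
gripper_force: 60.0
[0.53481784 0.07027492 0.22937976] [[-0.999 -0.001 -0.04 ]
 [-0.001  1.     0.011]
 [ 0.04   0.011 -0.999]] [-0.02  0.39  1.45  0.01  1.35 -1.59]
155 None 159 None 163 None 167 (np.int64(218), np.int64(255)) 171 (np.int64(219), np.int64(266)) 175 (np.int64(219), np.int64(273)) 179 (np.int64(218), np.int64(296)) 183 (np.int64(215), np.int64(299)) 187 (np.int64(214), np.int64(300)) 191 (np.int64(214), np.int64(300)) 195 (np.int64(214), np.int64(300)) 199 (np.int64(214), np.int64(300)) 203 (np.int64(214), np.int64(300)) 207 (np.int64(215), np.int64(299)) 211 (np.int64(214), np.int64(299)) [(np.int32(56), array([256.85714286, 211.375     ]))]
```

```bash
python3 -m handwheel '[-0.011,-0.04,0,-0.01,0.05,0,1, -0.011,-0.04,0,-0.03,0.1,0,1, -0.011,-0.04,0,-0.035,0.15,-0.02,1, -0.011,-0.04,0,-0.035,0.15,-0.07,1, -0.011,-0.04,0,-0.035,0.15,-0.12,1, -0.011,-0.04,0,-0.035,0.15,-0.17,1, -0.011,-0.04,0,-0.035,0.15,-0.20,1, -0.011,-0.04,0,-0.035,0.15,-0.215,1, -0.011,-0.04,0,-0.035,0.15,-0.222,1, -0.011,-0.04,0,-0.035,0.15,-0.222,1]' 60
python3 st.py
```

```text
t: 15.25
eef_pos: [0.4999, 0.2193, 0.0068]
tool_rot: [0.0, 1.0, 0.0, -0.001]
wrist_force: [-0.3, 0.9, -1.0]
opening: 0.0435
gripper_force: 60.0
seat-frame TCP mm [-180.5   194.31   43.17] opener origin h 47.870000000000005 F [-0.83  0.86 -0.65] M [-0.02  0.03  0.02] open 0.04350352602312127 15.25
```

```bash
python3 -m handwheel '[0,0,0,0,0,0,-1, 0,0,0,0,0,0,-1, 0,0,0,0,0,0,-1, 0,0,0,0,0,0,-1, 0,0,0,0,0,0.05,-1, 0,0,0,0,0,0.10,-1, 0,0,0,0.02,0,0.15,-1, 0,0,0,0.04,0,0.19,-1, 0,0,0,0.045,0,0.222,-1, 0,0,0,0.045,0,0.222,-1, 0,0,0,0.045,0,0.222,-1]'
cat > op.py <<'E'
from h import *
np.set_printoptions(precision=4,suppress=True)
s=read_state();C=cam("wrist",s);a=snapshot("wrist");print(s["eef_pos"])
hsv=cv2.cvtColor(a,cv2.COLOR_RGB2HSV);w=((hsv[...,1]<40)&(hsv[...,2]>150)).astype(np.uint8);w[200:]=0
n,l,stt,cc=cv2.connectedComponentsWithStats(w)
for i in range(1,n):
    if stt[i][4]>5:print(stt[i],cc[i],plane(C,cc[i],.026))
k=((a.max(2)<85)&(hsv[...,1]<80)).astype(np.uint8);k[210:]=0;n,l,stt,cc=cv2.connectedComponentsWithStats(k)
for i in range(1,n):
    if stt[i][4]>800:
        r=cv2.minAreaRect(np.argwhere(l==i)[:,::-1].astype(np.float32));print("dark",stt[i],r)
E
python3 op.py
```

```text
t: 16.35
eef_pos: [0.5449, 0.2202, 0.2289]
tool_rot: [-0.0, 1.0, 0.0, -0.0]
wrist_force: [-0.3, -0.0, -1.4]
opening: 0.0919
gripper_force: 0.0
[0.5449 0.2202 0.2289]
[255 114   4   4  14] [256.7143 115.5   ] [0.4759 0.2205 0.026 ]
[246 135  22  28 616] [256.5 148.5] [0.515  0.2202 0.026 ]
[ 86 148  46  25 610] [108.5934 159.9197] [0.5292 0.0367 0.026 ]
dark [ 239   97   35   75 1558] ((256.0, 134.0), (74.0, 34.0), 90.0)
```

```bash
python3 -m handwheel '[0,0.12,0,-0.03,0,-0.03,-1, 0,0.24,0,-0.0497,0,-0.07,-1, 0,0.31,0,-0.0497,0,-0.12,-1, 0,0.31,0,-0.0497,0,-0.17,-1, 0,0.31,0,-0.0497,0,-0.205,-1, 0,0.31,0,-0.0497,0,-0.2235,-1, 0,0.31,0,-0.0497,0,-0.2235,-1, 0,0.31,0,-0.0497,0,-0.2235,1, 0,0.31,0,-0.0497,0,-0.2235,1, 0,0.31,0,-0.0497,0,-0.2235,1, 0,0.31,0,-0.0497,0,-0.2235,1, 0,0.31,0,-0.0497,0,-0.2235,1]' 60
python3 -m handwheel '[0,0,0,0,0,0,1, 0,0,0,0,0,0,1, 0,0,0,0,0,0,1, 0,0,0,0,0,0,1, 0,0,0,0,0,0,1]' 60
python3 - <<'E'
from h import *
s=read_state();print(s["eef_pos"],R.from_quat(s["tool_rot"]).as_matrix().round(3).tolist(),s["qpos"].round(2),s["opening"])
E
```

```text
t: 17.6
eef_pos: [0.4952, 0.2202, 0.0051]
tool_rot: [-0.0, 0.988, 0.0, -0.155]
wrist_force: [-0.5, -0.6, -0.4]
opening: 0.0565
gripper_force: 0.0
t: 18.1
eef_pos: [0.4953, 0.2202, 0.0052]
tool_rot: [-0.0, 0.988, 0.0, -0.155]
wrist_force: [0.7, 0.2, 0.6]
opening: 0.0433
gripper_force: 60.0
[0.49534611 0.22019735 0.00520073] [[-0.952, 0.0, -0.306], [-0.0, 1.0, 0.001], [0.306, 0.001, -0.952]] [ 0.23  0.79  1.45  0.08  1.21 -1.38] 0.04327112949693605
```

```bash
python3 -m handwheel '[0,0,0,0,0,0.05,1, 0,0,0,0,0,0.10,1, 0,0,0,0,0,0.15,1, 0,0,0,0,0,0.2,1, 0,-0.12,0,0.02,-0.04,0.2,1, 0,-0.24,0,0.04,-0.08,0.2,1, 0,-0.36,0,0.06,-0.12,0.2,1, 0,-0.48,0,0.08,-0.16,0.2,1, 0,-0.611,0,0.085,-0.195,0.2,1, 0,-0.611,0,0.085,-0.195,0.2,1, 0,-0.611,0,0.085,-0.195,0.2,1, 0,-0.611,0,0.085,-0.195,0.2,1]' 60
python3 - <<'E'
from h import *
s=read_state();print(s["eef_pos"],R.from_quat(s["tool_rot"]).as_matrix().round(3).tolist(),s["qpos"].round(2),s["opening"])
E
```

```text
t: 19.3
eef_pos: [0.5809, 0.0258, 0.2057]
tool_rot: [-0.0, 0.989, 0.001, 0.149]
wrist_force: [-0.1, 1.3, -1.1]
opening: 0.0432
gripper_force: 60.0
[0.5809315  0.02578319 0.2056857 ] [[-0.955, -0.001, 0.296], [-0.001, 1.0, 0.001], [-0.296, 0.001, -0.955]] [-0.11  0.31  1.68  0.04  0.86 -1.7 ] 0.043164099078046726
```

```bash
python3 -m handwheel '[0,0,0,0.025,-0.001,-0.04,1, 0,0,0,0.0495,-0.001,-0.0806,1, 0,0,0,0.0495,-0.001,-0.0806,1, 0,0,0,0.06,-0.001,-0.095,1, 0,0,0,0.0696,-0.001,-0.1093,1, 0,0,0,0.0696,-0.001,-0.1093,1, 0,0,0,0.0696,-0.001,-0.1093,1]' 60
cat > st.py <<'E'
from h import *
s=read_state();C=np.array([.6725,.025,.075]);Rt=R.from_euler("y",-35,degrees=True).as_matrix()
f=lambda v:np.round(Rt.T@v,2)
p=f((s["eef_pos"]-C)*1000)+[5.7,0,-5.2];print("opener origin seat mm",p,"F",f(s["wrist_force"]),"M",np.round(s["ft_torque"],2),"q5",s["qpos"][4],"tilt",R.from_quat(s["tool_rot"]).as_matrix()[:,2].round(3),s["t"])
E
python3 st.py
python3 - <<'E'
from h import *
# measure opener LED/button and catches numerically in side/scene not viewed; wrist: lower catch ramp bright rect
a=snapshot("wrist");h=cv2.cvtColor(a,cv2.COLOR_RGB2HSV);w=((h[...,1]<40)&(h[...,2]>120)).astype(np.uint8);w[260:]=0
n,l,st,cc=cv2.connectedComponentsWithStats(w)
for i in range(1,n):
    if st[i][4]>15 and 180<cc[i][0]<340:print(st[i],cc[i].round(1))
cv2.imwrite("pics/w8.png",a[...,::-1])
E
```

```text
t: 20.0
eef_pos: [0.6502, 0.0251, 0.0967]
tool_rot: [-0.001, 0.989, 0.0, 0.15]
wrist_force: [0.0, 0.0, -1.1]
opening: 0.0432
gripper_force: 60.0
opener origin seat mm [-0.15  0.11 25.39] F [-0.64  0.01 -0.93] M [0.08 0.24 0.01] q5 0.6694001885361288 tilt [ 0.296  0.001 -0.955] 20.0
[ 221    0   84   32 1596] [270.1  10.6]
[ 209  131   94   53 3291] [258.9 151.9]
[215 140   8  13  69] [218.5 145.5]
[253 206   9   8  60] [257.1 209.4]
[185 225  30  34 703] [198.1 242.3]
[300 225  31  34 711] [316.2 242.2]
[232 252  51   7 355] [257. 255.]
```

```bash
python3 -m handwheel '[0,0,0,0.002,0,-0.003,1, 0,0,0,0.004,0,-0.0057,1, 0,0,0,0.0046,0,-0.0066,1, 0,0,0,0.0046,0,-0.0066,1]' 60; python3 st.py
```

```text
t: 20.45
eef_pos: [0.6544, 0.0242, 0.0895]
tool_rot: [-0.0, 0.989, 0.0, 0.149]
wrist_force: [-2.1, 0.3, 2.2]
opening: 0.0435
gripper_force: 60.0
opener origin seat mm [-0.78 -0.78 17.08] F [-0.43  0.31  2.97] M [0.07 0.49 0.05] q5 0.6599393815447054 tilt [ 0.295  0.001 -0.955] 20.45
```

```bash
python3 -m handwheel '[0,0,0,0,0,0,0, 0,0,0,0,0,0,-0.2, 0,0,0,0,0,0,-0.2, 0,0,0,0,0,0,-0.2, 0,0,0,0,0,0,-0.2, 0,0,0,0,0,0,1, 0,0,0,0,0,0,1, 0,0,0,0,0,0,1, 0,0,0,0,0,0,1, 0,0,0,0,0,0,1, 0,0,0,0,0,0,1, 0,0,0,0,0,0,1]' 60; python3 st.py
```

```text
t: 21.65
eef_pos: [0.6545, 0.0242, 0.0892]
tool_rot: [-0.0, 0.989, 0.0, 0.149]
wrist_force: [1.0, 0.7, -0.2]
opening: 0.0437
gripper_force: 60.0
opener origin seat mm [-0.86 -0.79 16.78] F [ 0.68  0.71 -0.77] M [0.04 0.23 0.02] q5 0.6594026308275152 tilt [ 0.295  0.001 -0.955] 21.65
```

```bash
python3 -m handwheel '[0,0,0,0.0017,0,-0.0025,1, 0,0,0,0.0034,0,-0.0049,1, 0,0,0,0.0052,0,-0.0074,1, 0,0,0,0.0052,0,-0.0074,1]' 60; python3 st.py;  python3 -m handwheel '[0,0,0,0.0017,0,-0.0025,1, 0,0,0,0.0034,0,-0.0049,1, 0,0,0,0.0046,0,-0.0066,1, 0,0,0,0.0046,0,-0.0066,1]' 60; python3 st.py
```

```text
t: 22.05
eef_pos: [0.6597, 0.0242, 0.0816]
tool_rot: [-0.0, 0.989, 0.0, 0.149]
wrist_force: [-0.8, 0.1, 0.0]
opening: 0.0436
gripper_force: 60.0
opener origin seat mm [-1.01 -0.8   7.51] F [-0.66  0.08  0.49] M [0.02 0.28 0.04] q5 0.6503552614474969 tilt [ 0.295  0.001 -0.955] 22.05
t: 22.45
eef_pos: [0.664, 0.0241, 0.0754]
tool_rot: [-0.0, 0.989, 0.0, 0.149]
wrist_force: [-5.0, 0.1, 5.9]
opening: 0.0435
gripper_force: 60.0
opener origin seat mm [-1.01 -0.85 -0.01] F [-0.71  0.08  7.73] M [0.06 0.57 0.01] q5 0.6439963041099174 tilt [ 0.295  0.001 -0.956] 22.45
```

```bash
python3 -m handwheel '[0,0,0,0.0012,0,-0.0016,1, 0,0,0,0.0012,0,-0.0016,1]' 60; python3 st.py;  python3 -m handwheel '[0,0,0,0.0012,0,-0.0016,1, 0,0,0,0.0012,0,-0.0016,1]' 60; python3 st.py
```

```text
t: 22.65
eef_pos: [0.6641, 0.0241, 0.0753]
tool_rot: [-0.0, 0.989, 0.0, 0.148]
wrist_force: [-16.2, -1.1, 19.9]
opening: 0.0435
gripper_force: 60.0
opener origin seat mm [-1.02 -0.87 -0.11] F [-1.83 -1.12 25.6 ] M [0.19 1.78 0.14] q5 0.6459811510632053 tilt [ 0.293  0.001 -0.956] 22.65
t: 22.85
eef_pos: [0.6642, 0.0241, 0.0751]
tool_rot: [-0.0, 0.989, 0.0, 0.148]
wrist_force: [-28.5, -2.8, 33.8]
opening: 0.0432
gripper_force: 60.0
opener origin seat mm [-1.01 -0.92 -0.35] F [-3.96 -2.83 44.07] M [0.21 2.88 0.11] q5 0.6476446851649202 tilt [ 0.292  0.001 -0.956] 22.85
```

Hard stop at the seat height. Now relax and tug.

```bash
python3 -m handwheel '[0,0,0,-0.0023,0,0.0033,1, 0,0,0,-0.0035,0,0.0049,1, 0,0,0,-0.0037,0,0.0053,1, 0,0,0,-0.0037,0,0.0053,1]' 60; python3 st.py; python3 -m handwheel '[0,0,0,-0.0006,0,0.0008,1, 0,0,0,-0.0006,0,0.0008,1]' 60; python3 st.py
```

```text
t: 23.25
eef_pos: [0.6631, 0.0242, 0.0768]
tool_rot: [-0.0, 0.989, 0.0, 0.149]
wrist_force: [1.3, -0.3, -1.7]
opening: 0.044
gripper_force: 60.0
opener origin seat mm [-0.97 -0.8   1.62] F [ 0.13 -0.28 -2.14] M [0.02 0.09 0.02] q5 0.6452425999446422 tilt [ 0.295  0.001 -0.956] 23.25
t: 23.45
eef_pos: [0.663, 0.0242, 0.0769]
tool_rot: [-0.0, 0.989, 0.0, 0.149]
wrist_force: [8.3, 1.1, -9.2]
opening: 0.0436
gripper_force: 60.0
opener origin seat mm [-1.   -0.82  1.78] F [  1.51   1.11 -12.3 ] M [ 0.09 -0.58  0.02] q5 0.6442645181429059 tilt [ 0.295  0.001 -0.955] 23.45
```

Held: it took a 12 N tug and stopped at about 1.8 mm of free lift. Relax, release, withdraw.

```bash
python3 -m handwheel '[0,0,0,0,0,0,1, 0,0,0,0.0013,0,-0.0018,1, 0,0,0,0.0013,0,-0.0018,1, 0,0,0,0.0013,0,-0.0018,-1, 0,0,0,0.0013,0,-0.0018,-1, 0,0,0,0.0013,0,-0.0018,-1, 0,0,0,0.0013,0,-0.0018,-1, 0,0,0,0.0013,0,-0.0018,-1, 0,0,0,-0.01,0,0.035,-1, 0,0,0,-0.025,0,0.08,-1, 0,0,0,-0.04,0,0.125,-1, 0,0,0,-0.07,0,0.15,-1]' 60
python3 -m handwheel '[0,0.1,0,-0.04,0,0.03,-1, 0,0.2,0,-0.08,0,0.05,-1, 0,0.295,0,-0.1,0,0.05,-1, 0,0.295,0,-0.1,0,0.05,-1, 0,0.295,0,-0.1,0,0.05,-1]'
python3 - <<'E'
from h import *
np.set_printoptions(precision=4,suppress=True)
C=np.array([.6725,.025,.075]);Rt=R.from_euler("y",-35,degrees=True).as_matrix()
for n in("wrist","scene","side"):
    K=cam(n);a=snapshot(n);cv2.imwrite(f"pics/f_{n}.png",a[...,::-1])
    h=cv2.cvtColor(a,cv2.COLOR_RGB2HSV)
    pr={k:proj(K,C+Rt@np.array(v)/1000) for k,v in dict(led=(-25,0,26),button=(13.6,0,27.5),led_proud=(-25,0,44)).items()};print(n,pr)
    w=((h[...,1]<60)&(h[...,2]>(150 if n=="wrist" else 95))).astype(np.uint8);c=pr["led"].astype(int);b,t=max(c[0]-40,0),max(c[1]-40,0)
    N,l,st,cc=cv2.connectedComponentsWithStats(w[t:c[1]+60,b:c[0]+40])
    print([(int(st[i][4]),(cc[i]+[b,t]).round(1).tolist()) for i in range(1,N) if 3<st[i][4]<900])
A=cv2.imread("pics/scene.png");B=cv2.imread("pics/f_scene.png");d=cv2.absdiff(A,B).max(2)
for nm,(x,y,r) in dict(cup=(272,285,22),puck=(191,222,22)).items():print(nm,"changed px",(d[y-r:y+r,x-r:x+r]>40).sum())
print("case",(d[140:190,283:345]>40).sum())
E
```

```text
t: 24.65
eef_pos: [0.5942, 0.0239, 0.2325]
tool_rot: [-0.0, 0.988, -0.0, 0.153]
wrist_force: [-0.3, 0.1, 1.4]
opening: 0.092
gripper_force: 0.0
t: 25.15
eef_pos: [0.493, 0.0242, 0.2776]
tool_rot: [-0.0, 1.0, 0.0, 0.003]
wrist_force: [-0.5, -0.2, 0.3]
opening: 0.0919
gripper_force: 0.0
wrist {'led': array([257.0438, 275.6537]), 'button': array([257.0629, 305.8304]), 'led_proud': array([257.0661, 274.8544])}
[(87, [256.8, 256.1]), (74, [253.5, 265.0]), (99, [278.2, 271.6]), (418, [257.0, 301.5]), (4, [238.0, 303.5])]
scene {'led': array([256.7795, 208.8672]), 'button': array([246.5612, 211.7756]), 'led_proud': array([259.8893, 202.2817])}
[(128, [231.7, 196.0]), (39, [283.1, 193.1]), (89, [289.7, 202.0]), (32, [262.9, 206.9]), (104, [246.7, 211.4]), (169, [232.3, 222.3]), (893, [245.0, 238.9]), (109, [272.1, 265.2])]
side {'led': array([268.5138, 173.5957]), 'button': array([277.9834, 164.5177]), 'led_proud': array([265.4339, 170.5674])}
[(453, [276.8, 151.9]), (25, [306.0, 148.0]), (237, [268.6, 191.1]), (123, [294.7, 188.2]), (76, [235.7, 202.2]), (88, [279.3, 215.5]), (33, [292.0, 224.0]), (11, [283.0, 229.0])]
cup changed px 0
puck changed px 42
case 0
```

```bash
python3 - <<'E'
from h import *
for n in("scene","side"):
  for f in(f"pics/{n}.png",f"pics/f_{n}.png"):
    h=cv2.cvtColor(cv2.imread(f),cv2.COLOR_BGR2HSV);m=cv2.inRange(h,(24,90,60),(40,255,255));N,l,s,c=cv2.connectedComponentsWithStats(m);i=1+s[1:,4].argmax();print(f,s[i],c[i].round(2))
print(sign_off())
E
```

```text
pics/scene.png [172 206  37  33 864] [189.83 222.12]
pics/f_scene.png [172 206  37  33 884] [190.03 221.89]
pics/side.png [ 103   53   94   46 2561] [146.41  74.57]
pics/f_side.png [ 103   53   91   46 2533] [145.87  74.53]
the job is handed in; nothing more can be done
None
```

Job handed in after about 25 s of robot time: the torch is in the box, and the opener is pressed fully onto the seat, held against a 12 N tug, and released. The cup, puck and case showed no movement in the before-and-after images.

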